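Switch off the failed board lamp and point out the spare bulb

TASK

The lamp over the dartboard has failed and is about to be changed. With the fingertips, press down the raised, red-striped end of the white rocker on the switch panel so that the board lamp is off, leaving the black rocker on; then show which bulb is to be fitted: point straight down at the middle of the spare frosted white bulb, fingertips about two centimetres above the glass without touching it, keep still there for two seconds, and finish still pointing at it. Pick nothing up, do not touch either bulb, and leave everything else on the shelf where it is.

Things in the scene. Friction and masses are not known exactly. Their poses are not given: they have to be found in the camera images.
- panel: White twin rocker panel fixed flat on the red shelf, 88 mm (x) by 148 mm (y), plate top 37 mm above the shelf. Origin: centre of its underside, z up. Rockers 52 mm long along panel x, 30 mm wide, centred 32 mm to +y (white, board lamp) and 32 mm to -y (black, score screen). Red-striped ends are the +x ends, away from the robot (yaw within 0.35 rad).
- board_rocker (a joint): The white rocker, for the board lamp. Hinge, rad: -0.14 = on (as it starts, striped end up), +0.14 = off (striped end down). Pivots at its middle, top there 40 mm above the shelf; shallow V: the half that is down lies level at 40 mm, the raised half slopes up to 47 mm at its edge. About 2.5 N at the edge moves it; it stays where left, so press until that half lies level on its stop.
- board_rocker_striped_end (a point): Where to press the white rocker: on its top face, 17 mm from the pivot towards the red-striped end, 9 mm inside that end's edge. Axes as the rocker's: x from the pivot to the striped end, y to the left, z out of the top face. Moves with the rocker.
- score_rocker (a joint): The black rocker, for the score screen, beside the white one. Hinge, rad: -0.14 = on (as it starts, striped end up), +0.14 = off (striped end down). It must stay on.
- score_rocker_striped_end (a point): The same point on the black rocker's striped end.
- bulb_frosted: The spare frosted white light bulb, 105 mm long, largest diameter 60 mm (74 mm above its foot), standing cap down in its open carton, so that its round top is 108 mm above the shelf and 26 mm above the carton's rim. Loose. Origin at the centre of the cap's foot, z up along the bulb. The bulb to point at.
- bulb_frosted_top (a point): The middle of the frosted bulb's rounded top (108 mm above the shelf), z up.
- carton_frosted: Open-topped brown cardboard carton, 70 x 70 mm, 82 mm high, walls and floor 3 mm, loose on the shelf, in which the frosted bulb stands. Origin at the centre of its underside, z up.
- bulb_amber: An amber glass decorative light bulb, 105 mm long, largest diameter 60 mm (74 mm above its foot), standing cap down in its open carton, so that its round top is 108 mm above the shelf and 26 mm above the carton's rim. Loose. Origin at the centre of the cap's foot, z up along the bulb. Not the one wanted: leave alone.
- carton_amber: Open-topped brown cardboard carton, 70 x 70 mm, 82 mm high, walls and floor 3 mm, loose on the shelf, in which the amber bulb stands. Origin at the centre of its underside, z up.
- barrel0: A bare tungsten dart barrel, grooved grey metal, 50 mm long, 7 mm thick, lying along its x axis; origin under its middle. A bystander: leave alone.
- barrel1: A bare tungsten dart barrel, grooved grey metal, 50 mm long, 7 mm thick, lying along its x axis; origin under its middle. A bystander: leave alone.
- barrel2: A bare tungsten dart barrel, grooved grey metal, 50 mm long, 7 mm thick, lying along its x axis; origin under its middle. A bystander: leave alone.
- shaft_tube: Yellow plastic dart shaft tube standing upright, 21 mm in diameter, 80 mm high; origin at the centre of its foot. A bystander: leave alone.
- coaster: Round beech coaster, 94 mm in diameter, 8 mm thick, lying flat; origin at the centre of its underside. A bystander: leave alone.
There are look-alikes about, which are no part of the job. Leave any purple look-alike of the panel alone. Leave any turquoise look-alike of the bulb_frosted alone.

How it is judged:
By the outcome, as a careful person would: the job done as asked, in the order asked, and still so for the second after the job is handed in, with the robot touching nothing.
It also fails if it takes over 42 s, if anything falls off the work surface, if the arm or the gripper's body presses on something with over 40 N, if the wrist force passes 120 N, or if a joint passes its speed limit or range.

ROBOT

A 6-joint arm with a two-finger parallel gripper is mounted at the origin on the work surface. World frame = base frame: x ahead of the robot, y to its left, z up, the work surface at z = 0. Lengths are in mm, angles in degrees, forces in N, time in s.
With the tool pointing down it reaches from about 300 to 750 mm from the base axis. Payload 8.5 kg.
Tool frame: the origin (TCP) lies between the finger pads, 19 mm behind the fingertips; this is the grasp point; z points along the fingers, y is the line along which they close (so a half turn about z gives the same grasp; the last joint's range is limited). The gripper opens to 88 mm and grips with 3 to 60 N. Pads are 18 mm wide; open, the fingers measure 123 mm over their backs; the gripper's body (75 mm by 187 mm) begins 45 mm behind the grasp point.
Start: joints at [-77.596, 21.807, 74.336, -0, 83.858, -12.336], TCP at [230.171, -499.502, 257.448] pointing down, gripper open.
Joint ranges: [-178.18, 178.18], [-50.72, 133.34], [12.68, 142.11], [-81.47, 261.47], [9.98, 163.14], [-165.26, 165.26]. Speed limits (degrees/s): [136.94, 136.94, 180, 180, 180, 180].

INTERFACE

Orientations are given as a 3x3 rotation matrix whose columns are the frame's x, y, z axes.
In Python, from cell import r, telemetry, cams, job gives the robot as it stands. The module is installed in compiled form; this text tells all that it offers. Calls block until the motion is done:
- r.move_to(position, orientation): joint-space move of the TCP to a pose.
- r.move_linear(position, frame=None, vel=150): straight line of the TCP; frame=None keeps the orientation; vel is the mean speed in mm/s.
- r.move_joints(angles): joint-space move.
- r.gripper_to(opening, grasp_force=None): finger opening in mm; grasp_force is the grip in N (None keeps the last); returns when the fingers have stopped.
- r.wait(seconds).
- r.solve_ik(position, orientation): joint angles nearest the present ones, or None.
- telemetry.state(): the state.
- cams.camera(name): name is "side" or "top" or "wrist"; returns a dict with "frame" (384x512x3 uint8, red, green, blue), "mtx" (3x3 intrinsics, pixels), "extrinsics" (4x4, takes a point from camera to world coordinates); the wrist camera has in their place "mount" (4x4, takes a point from camera to tool coordinates, whose origin is the TCP and whose axes are the flange's). Camera axes: x right, y down, z forward; pixel columns grow to the right and rows downward; lengths in mm; the calibration is good to about 2 mm. A picture is of the moment at which its call begins: read the wrist's pose just before it. There is no depth.
A pose or a line that the arm cannot do raises r.PlanningError and nothing moves.
- job.close_job(): hands the job in; it is judged then, once.
The state is a dict: "t": time; "joints": joint angles; "dq": joint speeds; "joint_torque": joint torques, N m; "eef_pos": TCP position; "eef_rot": TCP orientation; "wrist_force": force on the tool from outside, world axes, zero at the start; "torque": the same for the moment, N m; "grip_width": finger opening in mm; "gripper_force": force on a finger pad.
Only numpy, scipy, OpenCV 4.12 (cv2) and the standard library are available. Lean on these libraries where they do the work, as an engineer would, in place of code of your own. Each camera call takes 0.05 s, during which the arm holds its last target. There are 200 camera calls.

## Working session

There is one attempt and no reset: what is moved stays moved. The work goes in short steps, each a Python script; the robot and the scene stay as the last script left them, time stands still between calls to the robot, and variables do not carry over. Pictures are saved under pics/ and viewed, at most 10 in all, crops included, and the job is handed in when it is done.

```bash
mkdir -p pics; python3 - <<'E'
from cell import r, telemetry, cams, job
import cv2, numpy as np
for n in ("top","side"):
    c=cams.camera(n); cv2.imwrite(f"pics/{n}0.png",cv2.resize(c["frame"][:,:,::-1],(800,600)))
    cv2.imwrite(f"pics/raw_{n}0.png",c["frame"][:,:,::-1])
    np.savez(f"{n}.npz",mtx=c["mtx"],ext=c["extrinsics"]); print(n,c["mtx"].round(1).tolist(),c["extrinsics"].round(3).tolist())
c=cams.camera("wrist"); print(c["mount"].round(3).tolist()); print(telemetry.state()["eef_rot"], telemetry.state()["t"])
E
```

```text
top [[360.4, 0.0, 257.7], [0.0, 360.4, 195.4], [0.0, 0.0, 1.0]] [[0.027, -0.987, 0.158, 376.708], [-1.0, -0.028, -0.003, 7.967], [0.008, -0.158, -0.987, 1050.278], [0.0, 0.0, 0.0, 1.0]]
side [[374.2, 0.0, 259.7], [0.0, 374.2, 192.0], [0.0, 0.0, 1.0]] [[-0.984, -0.11, 0.137, 421.312], [-0.175, 0.673, -0.718, 633.546], [-0.013, -0.731, -0.682, 690.504], [0.0, 0.0, 0.0, 1.0]]
[[0.0, -0.951, -0.31, 80.968], [1.0, 0.0, 0.0, -0.22], [-0.0, -0.31, 0.951, -127.566], [0.0, 0.0, 0.0, 1.0]]
[[ 9.08202316e-01  4.18531369e-01 -2.14492850e-04]
 [ 4.18531359e-01 -9.08201768e-01  1.02505632e-03]
 [ 2.34215438e-04 -1.02073050e-03 -9.99999452e-01]] 0.15
```

View pics/top0.png

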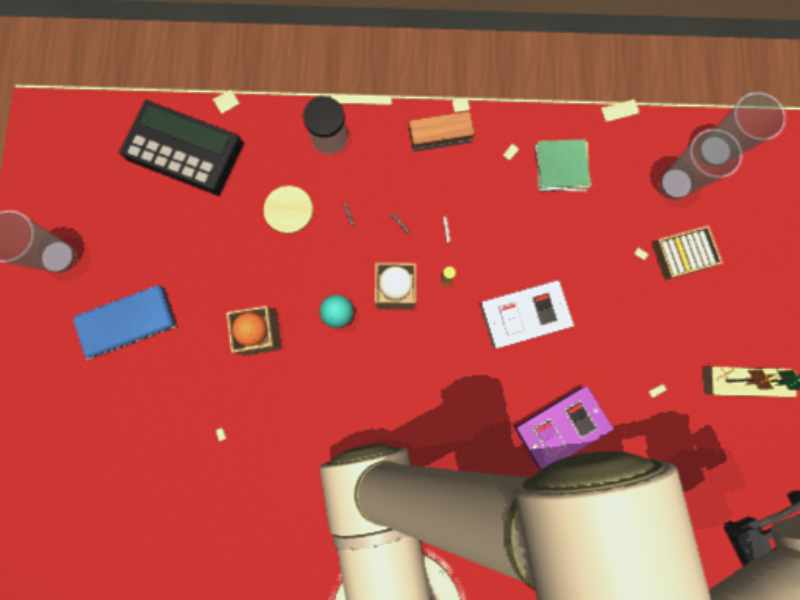

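View pics/side0.png

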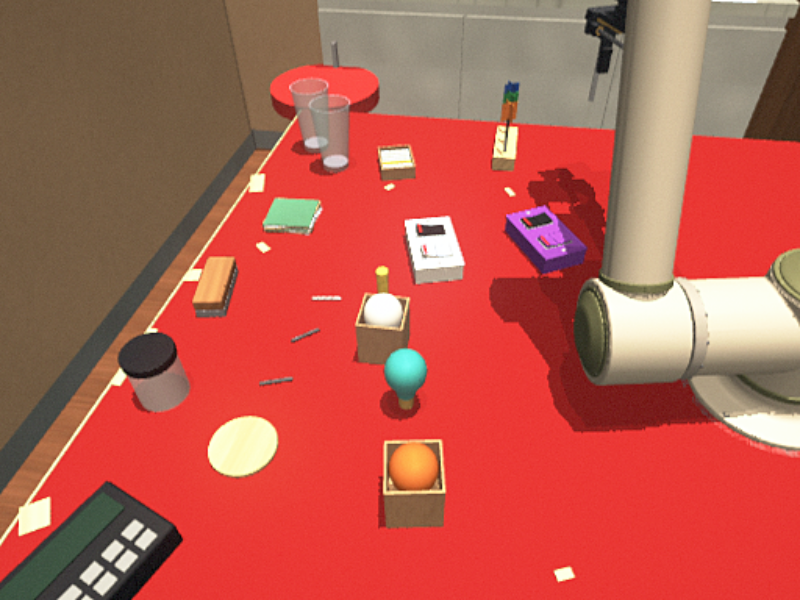

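The top view shows the white panel at about (528,314), with its white rocker at (511,318) and red stripe at (508,305). The frosted bulb is at (396,283), next to the turquoise bulb (336,311) and the amber bulb (249,327). The side view agrees: panel at (433,248), bulb at (383,312).

```bash
cat > h.py <<'E'
import cv2, numpy as np
def ray(uv,mtx,ext,z):
    d=ext[:3,:3]@np.linalg.solve(mtx,[uv[0],uv[1],1.]); o=ext[:3,3]
    return o+d*(z-o[2])/d[2]
def blob(img,seed,f=1.0):  # img bgr; near-white blob nearest seed
    hsv=cv2.cvtColor(img,cv2.COLOR_BGR2HSV)
    m=cv2.inRange(hsv,(0,0,130),(180,70,255))
    m=cv2.morphologyEx(m,cv2.MORPH_OPEN,np.ones((3,3),np.uint8))
    cs,_=cv2.findContours(m,cv2.RETR_EXTERNAL,cv2.CHAIN_APPROX_NONE)
    cs=[c for c in cs if cv2.contourArea(c)>150]
    return min(cs,key=lambda c:-cv2.pointPolygonTest(c,tuple(map(float,seed)),True))
E
python3 - <<'E'
from h import *
for n,sp,sb in (("top",(528,340),(396,283)),("side",(433,270),(383,312))):
    k=np.load(n+".npz"); img=cv2.imread(f"pics/raw_{n}0.png"); M,X=k["mtx"],k["ext"]; s=.64
    c=blob(img,(sp[0]*s,sp[1]*s))
    # panel contour lifted to plate-top plane then rectangle-fitted
    P=np.array([ray(p[0],M,X,37)[:2] for p in c],np.float32)
    print(n,"panel",cv2.minAreaRect(P))
    b=blob(img,(sb[0]*s,sb[1]*s)); (u,v),rad=cv2.minEnclosingCircle(b); mm=cv2.boundingRect(b)
    print(n,"bulb",u,v,rad,mm,cv2.contourArea(b)/(np.pi*rad**2),ray((u,v),M,X,78).round(1))
    hsv=cv2.cvtColor(img,cv2.COLOR_BGR2HSV)
    red=cv2.inRange(hsv,(0,120,60),(8,255,255))|cv2.inRange(hsv,(170,120,60),(180,255,255))
    inside=cv2.fillPoly(np.zeros_like(red),[cv2.convexHull(c)],255); inside=cv2.erode(inside,np.ones((5,5)))
    _,_,st,ce=cv2.connectedComponentsWithStats(red&inside)
    print([(a[4],ray(q,M,X,46).round(1)[:2]) for a,q in zip(st[1:],ce[1:])])
E
```

```text
top panel ((531.1454467773438, -222.30294799804688), (88.5948715209961, 149.0937957763672), 17.61186408996582)
top bulb 252.6481475830078 180.3518524169922 10.775046348571777 (242, 170, 22, 22) 0.9061149528140795 [574.1  19.6  78. ]
[(np.int32(25), array([ 559.6, -246.2])), (np.int32(11), array([ 541.5, -187.7]))]
side panel ((527.0037841796875, -202.7197265625), (90.39021301269531, 186.97470092773438), 16.68536949157715)
side bulb 244.81817626953125 199.5 12.646029472351074 (233, 188, 25, 21) 0.8061145708310787 [574.5  19.4  78. ]
[(np.int32(15), array([ 560.3, -242.5])), (np.int32(7), array([ 542. , -184.1]))]
```

```bash
cat >> h.py <<'E'
YAW=np.deg2rad(17.6)
ux=np.array([np.cos(YAW),np.sin(YAW),0]); uy=np.array([-ux[1],ux[0],0])
R=np.c_[ux,-uy,[0,0,-1]]
PC=np.array([531.1,-222.3,0]); WR=PC+32*uy; PRESS=WR+17*ux
BULB=np.array([574.3,19.5,0])
def wcam(name):
    from cell import cams,telemetry
    s=telemetry.state(); c=cams.camera("wrist"); T=np.eye(4); T[:3,:3]=s["eef_rot"]; T[:3,3]=s["eef_pos"]
    img=np.ascontiguousarray(c["frame"][:,:,::-1]); X=T@c["mount"]; cv2.imwrite(f"pics/{name}_raw.png",img)
    np.savez(name+".npz",mtx=c["mtx"],ext=X); return img,c["mtx"],X
def px(p,M,X):
    q=M@(X[:3,:3].T@(np.asarray(p)-X[:3,3])); return q[:2]/q[2]
E
python3 - <<'E'
from h import *
from cell import r,telemetry
r.gripper_to(0)
r.move_to((PRESS+[0,0,150+19]).tolist(),R)
img,M,X=wcam("w1")
for p in [PRESS+[0,0,46]]+[PC+a*44*ux+b*74*uy+[0,0,37] for a in(-1,1) for b in (-1,1)]:
    q=px(p,M,X); print(q.round(1)); cv2.drawMarker(img,tuple(int(i) for i in q),(0,255,0),0,9)
cv2.imwrite("pics/w1.png",img); s=telemetry.state(); print(s["t"],s["eef_pos"],s["grip_width"],s["wrist_force"])
E
```

```text
[251.7 190.7]
[371.  252.8]
[204.7 252.9]
[383.2 155.3]
[199.6 155.4]
3.1417 [ 537.4097377  -187.66612399  169.2225562 ] 0.24660467482820317 [ 0.45629936  0.58709411 -0.07380514]
```

View pics/w1.png

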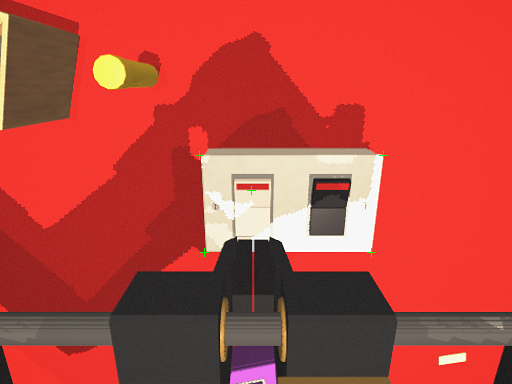

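The wrist view shows the predicted panel corners on the real ones within about 1 px. The press marker (251,190) lies on the striped half of the white rocker, so I'll press now.

```bash
python3 - <<'E'
from h import *
from cell import r,telemetry
r.move_linear((PRESS+[0,0,52+19]).tolist(),R,vel=80)
for z in (48,46,44,43,42,41,40.3,39.6,39,38.4):
    r.move_linear((PRESS+[0,0,z+19]).tolist(),vel=25)
    s=telemetry.state(); f=s["wrist_force"]; print(z,s["eef_pos"].round(1)-[0,0,19],np.round(f,1))
    if z<42 and f[2]>10: break
r.move_linear((PRESS+[0,0,100+19]).tolist(),vel=120)
img,M,X=wcam("w2")
cv2.imwrite("pics/w2.png",cv2.resize(img[130:330,150:420],None,fx=2.5,fy=2.5)); print(telemetry.state()["t"])
E
```

```text
48 [ 537.6 -186.6   47.9] [ 0.8 -0.2 -0.1]
46 [ 537.9 -186.7   46.1] [ 0.7 -0.2  1.2]
44 [ 537.8 -186.8   44.1] [1.7 0.7 1.9]
43 [ 537.6 -186.7   43. ] [ 1.2 -0.4  2.4]
42 [ 537.5 -186.7   41.9] [ 2.3 -0.   1.8]
41 [ 537.6 -186.6   40.9] [1.8 0.  1.5]
40.3 [ 537.6 -186.6   40.2] [1.4 0.7 2. ]
39.6 [ 537.6 -186.6   40. ] [-0.2  1.1  6.9]
39 [ 537.6 -186.6   40. ] [-1.6  1.5 12.6]
7.5333
```

View pics/w2.png

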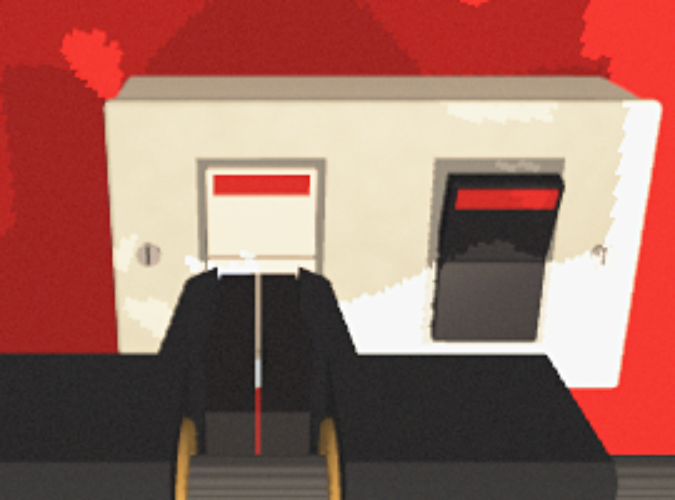

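The white rocker's striped half (262,185) now lies flush on its stop, and the 12.6 N stop force agrees. The black rocker's striped end (508,200) is still raised. Next is the bulb, with a check from nearby before lowering.

```bash
python3 - <<'E'
from h import *
from cell import r,telemetry
r.move_linear((PRESS+[0,0,220]).tolist(),vel=150)
r.move_linear((BULB+[0,0,220]).tolist(),vel=150)
r.wait(.3)
img,M,X=wcam("w3")
b=blob(img,px(BULB+[0,0,78],M,X)); (u,v),rad=cv2.minEnclosingCircle(b)
print(u,v,rad,cv2.boundingRect(b),ray((u,v),M,X,78),telemetry.state()["t"])
for z in (78,108): cv2.drawMarker(img,tuple(int(i) for i in px(BULB+[0,0,z],M,X)),(0,255,0),0,9)
cv2.circle(img,(int(u),int(v)),int(rad),(255,0,0),1)
cv2.imwrite("pics/w3.png",img)
E
```

```text
252.08078002929688 184.64956665039062 34.386592864990234 (219, 151, 68, 68) [573.94675598  19.79354205  78.        ] 10.2583
```

View pics/w3.png

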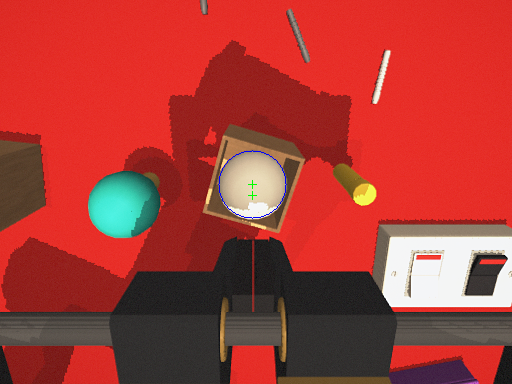

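The wrist view puts the frosted bulb's centre at (252,185), within 0.5 mm of the estimate. I'll lower to 20 mm above the top, hold, check and hand in.

```bash
python3 - <<'E'
from h import *
from cell import r,telemetry,job
r.move_linear((BULB+[0,0,108+20+19]).tolist(),R,vel=60)
r.wait(3)
s=telemetry.state(); print(s["t"],s["eef_pos"].round(1),s["eef_rot"][:,2].round(4),s["wrist_force"].round(1),abs(s["dq"]).max())
if np.linalg.norm(s["eef_pos"]-(BULB+[0,0,147]))<2: print(job.close_job())
E
```

```text
14.625 [574.3  19.5 147. ] [-0.  0. -1.] [ 0.4 -0.1  0.4] 0.09004562286380047
the job is handed in; nothing more can be done
None
```

The job is done and handed in at 14.6 s: the board lamp's white rocker is pressed off on its stop, the black rocker is still on, and the fingertips held still for three seconds and finished pointing straight down about 20 mm above the middle of the frosted bulb.

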